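Pop the pretzel stamp and trap it

ROBOT

A 6-joint arm with a two-finger parallel gripper is mounted at the origin on the work surface. World frame = base frame: x ahead of the robot, y to its left, z up, the work surface at z = 0. Lengths are in m, angles in degrees, forces in N, time in s.
With the tool pointing down it reaches from about 0.375 to 0.9 m from the base axis. Payload 3.1 kg.
Tool frame: the origin (TCP) lies on the centre line of the jaws, within the pads' length; the fingertips stand 25 mm ahead of it and the grasp point (between the pads) lies 6 mm ahead of it; y points along the fingers, x is the direction in which the jaws open and shut, and the axes are right-handed (so a half turn about y gives the same grasp; the last joint's range is limited). The gripper opens to 87 mm and grips with 3 to 60 N. Pads are 19 mm wide; open, the fingers measure 117 mm over their backs; the gripper's body (75 mm by 190 mm) begins 51 mm behind the grasp point.
Start: joints at [-82.993, 30.224, 82.088, -0, 67.689, -10.227], TCP at [0.185, -0.597, 0.248] pointing down, gripper open.
Joint ranges: [-176.69, 176.69], [-43.24, 126.21], [12.49, 139.97], [-82, 262], [0, 151.66], [-163.58, 163.58]. Speed limits (degrees/s): [159.86, 159.86, 180, 180, 180, 180].

INTERFACE

Orientations are given as a 3x3 rotation matrix whose columns are the frame's x, y, z axes.
In Python, from rig import * gives the robot as it stands.
- The arm moves only by the tool play_rows, never from a script. Its argument "commands" is a list of rows, each a list of 2 entries, a list of its own where there are three numbers: the shift along the world's x, y, z in m, then the turn, a rotation vector about the world's x, y, z in rad. A call has 1 to 10 rows; each row is the pose to reach, as a shift and turn from the pose commanded when the call began; what a row does not reach only later rows make up. A row lasts 1/8 s, in which the tool goes at most 62.5 mm and 10.7 degrees, less where a joint would pass 70% of its speed; a pose out of reach is approached as far as the arm can. A call with a gripper value outside its range is refused whole. "gripper" is the finger opening in m, from 0 to 0.087, set as the call begins (left out, the last holds). The fingers move at their own pace and stop on an object; the grip force is fixed at half the most. Time passes only in rows, so rows that repeat a pose let the fingers close. It gives the time, the measured TCP pose, the force and the opening at its end, in the units of the state.
- read_state(): the state, without advancing time (a new reading comes with each control period).
- capture(name): name is "side" or "top"; returns a dict with "frame" (480x640x3 uint8, red, green, blue), "depth" (480x640 float32, m along the optical axis (not along the pixel's ray), 0 where there is no reading), "mtx" (3x3 intrinsics, pixels), "cam_to_world" (4x4, takes a point from camera to world coordinates). Camera axes: x right, y down, z forward; pixel columns grow to the right and rows downward; lengths in m; the calibration is good to about 2 mm. A picture is of the moment at which its call begins.
- hand_in(): hands the job in, once; it reports no verdict.
The state is a dict: "time_s": time; "joint_positions": joint angles; "qvel": joint speeds; "tau": joint torques, N m; "position": TCP position; "tcp_rot": TCP orientation; "force": force on the tool from outside, world axes, zero at the start; "moment": the same for the moment, N m; "opening": opening from 0.0 (shut) to 1.0 (fully open).
Only numpy, scipy, OpenCV 4.12 (cv2) and the standard library are available. Lean on these libraries where they do the work, as an engineer would, in place of code of your own. Each camera call takes 0.05 s, during which the arm holds its last target. There are 200 camera calls.

TASK

Pop the pretzel stamp out of its spring holder without letting it run off: press the holder's key down with one finger and trap the stamp on the runway with the other finger, gently. Finish like that, still holding the key down and the stamp stopped against your finger, lying flat on the runway past the gate. Never pick the stamp up, and leave the other holder, its stamp and everything else on the bench alone.

Things in the scene. Friction and masses are not known exactly. Their poses are not given: they have to be found in the camera images.
- holder: Holder of the pretzel stamp: white block with aluminium cheeks, fixed. Origin: underside (bench level) on the runway's centre line, below the steel gate; x points from the runway back to the spring housing, y to the key's side, z up. In its frame (mm): deck top z 20, from x -40 (open runway end, a drop) to 118; pocket with the stamp x 3 to 39, cheeks to z 38; spring housing x 45 to 118, top z 54.
- runway (a point): Point on the runway's deck (z 20 mm in the holder's frame), on its centre line, 20 mm in front of the gate's middle. The runway is 50 mm wide between 5 mm thick cheeks with tops at z 32. A fingertip standing here, 5 to 15 mm above the deck, stops the stamp. The key's middle lies 62 mm to the +y side of this point.
- gate (a point): Middle of the steel gate's top edge: 6 mm thick (x -3 to 3), across the runway, 8 mm above the deck (z 28 mm) when the key is up. Key and gate are one piece: the gate sinks with the key, and lets the stamp go when the key is about 8 mm down. Letting the key up again lifts the gate under the stamp.
- holder_ram (a joint): How far the spring ram behind the pretzel stamp has come out, m: 0 at the start, 0.070 at its stop. It pushes the stamp towards -x with 3 N (2 N at the stop). Once let go, the stamp runs at about 30 to 90 mm/s, does not stop by itself and falls off the runway's end after one to three seconds, unless something blocks it.
- holder_key (a joint): How far the holder's key is pressed down, m: 0 up, 0.012 at its stop. A spring holds it up: some 2 N to start, 4 N at the stop, plus up to 2 N of rubbing until the gate lets go.
- holder_key_top (a point): Centre of the top face of the holder's key, a flat black paddle 40 x 40 mm beside the runway: x -20, y 62, z 38 mm in the holder's frame when up; it moves down with the key to z 26.
- pretzel_stamp: The pretzel stamp: loose, rectangular aluminium block 36 (x) x 44 (y) x 26 (z) mm, about 100 g, with a pretzel in thin dark lines on its top. Origin: centre of its underside. At the start it lies in its holder's pocket, origin at x 21, y 0, z 20 mm in the holder's frame, front face against the gate; axes as the holder's.
- other: A second holder, the same in every way as the first (same frame, sizes, key and spring); it carries the roll stamp and is to be left alone. Which holder stands left and which right varies.
- other_key (a joint): How far the second holder's key is pressed, m, 0 up; leave it.
- roll_stamp: The roll stamp in the second holder: a round aluminium disc 36 mm across, 26 high, with a circle and five curved spokes on its top. Origin: centre of its underside.
- cutter: Loose steel ring cutter, 60 mm across, 30 high, open; origin centre of its underside.
- brush: Loose pastry brush with wooden handle, 190 mm long, lying; origin on the underside.
- salt_jar: Clear jar with steel cap, 60 mm across, 100 high; origin centre of its underside.
- bowl: Steel bowl, 120 mm across, 60 high; origin centre of its underside.
- scraper: Bench scraper: steel blade 75 x 120 mm with a white grip 24 high, lying; origin under the blade's middle.
- weight: Brass scale weight with a knob, 36 mm across, 47 high; origin centre of its underside.
- small_cutter: Plain steel cylinder, 34 mm across, 30 high; origin centre of its underside.
Mind the look-alikes: they are no part of the job. What is shaped like the holder but purple is not meant. Leave any red look-alike of the pretzel_stamp alone.

How it is judged (in metres and radians):
On the way, in this order (a step that is already met when the one before it is completed fails the run):
1. the pretzel holder's key is pressed (value of joint holder_key above 0.005 m).
2. the stamp has popped out past the gate and a finger stops it on the runway (value of joint holder_key above 0.007 m and contact force between the fingers and pretzel_stamp above 0.4 N and x of pretzel_stamp in the frame of holder between -0.035 and 0.016 m and y of pretzel_stamp in the frame of holder between -0.012 and 0.012 m and linear speed of pretzel_stamp below 0.02 m/s), for 0.2 s.
At the end, for the whole second after the job is handed in: Key held at least 7 mm down; a finger on the stamp with 0.4 to 15 N; the stamp at rest and flat (0.15 rad, underside within 4 mm below to 6 mm above the deck), popped out 5 mm or more, its middle at most 35 mm in front of the gate line and within 12 mm of the runway's centre line (all of step 2 and contact force between the fingers and pretzel_stamp below 15 N and z of pretzel_stamp in the frame of holder between 0.016 and 0.026 m and angle between pretzel_stamp's own z axis and vertical below 0.15 rad); the arm keeps its last pose, push and grip.
It fails at once if the pretzel stamp is lifted off its holder (z of pretzel_stamp in the frame of holder above 0.034 m).
It fails at once if the pretzel stamp slides off the end of the runway (x of pretzel_stamp in the frame of holder below -0.045 m or z of pretzel_stamp in the frame of holder below 0.008 m).
It fails at once if the pretzel stamp is squeezed or rammed hard (over 20 N) (contact force between the fingers and pretzel_stamp above 20 N).
It fails at once if the other holder's key is pressed or its roll stamp disturbed (value of joint other_key above 0.004 m or distance of roll_stamp from where it was at the start of the episode above 0.015 m).
It fails at once if something else on the bench is disturbed (moved over 25 mm) (distance of any of cutter, brush, salt_jar, bowl, scraper, weight, small_cutter from where it was at the start of the episode above 0.025 m).
It also fails if it takes over 32 s, if anything falls off the work surface, if the arm or the gripper's body presses on something with over 40 N, if the wrist force passes 120 N, or if a joint passes its speed limit or range.

## Working session

There is one attempt and no reset: what is moved stays moved. The work goes in short steps, Python scripts to look and compute and a tool call to move; the robot and the scene stay as the last step left them, time stands still between calls to the robot, and variables do not carry over. Pictures are saved under pics/ and viewed, about 8 in all and at most 12, crops included, and the job is handed in when it is done.

Besides the shell and the picture viewer there is one more tool, called after "Emit:" by a JSON object that holds its "fn" and its "kwargs". play_rows: Moves the arm, as the interface text tells. Its arguments: {"type":"object","properties":{"commands":{"type":"array"},"gripper":{"type":"number"}},"required":["commands"]}

```bash
mkdir -p pics; ls; python3 - <<'E'
from rig import *
import cv2,numpy as np
for n in ("top","side"):
    c=capture(n); np.savez(f"pics/{n}0.npz",**c)
    cv2.imwrite(f"pics/{n}0.png",c["frame"][:,:,::-1]); print(n,c["mtx"].tolist(),np.round(c["cam_to_world"],4).tolist())
s=read_state();print(s["time_s"],s["position"],s["tcp_rot"],s["force"],s["opening"])
E
```

```text
pics
top [[558.5108490329421, 0.0, 329.2134989963383], [0.0, 558.5108490329421, 233.64876203493282], [0.0, 0.0, 1.0]] [[-0.122, -0.9699, 0.2109, 0.2306], [-0.9925, 0.1196, -0.0241, 0.0637], [-0.0019, -0.2122, -0.9772, 1.2448], [0.0, 0.0, 0.0, 1.0]]
side [[572.2084509618292, 0.0, 317.6006989812847], [0.0, 572.2084509618292, 237.60252381017258], [0.0, 0.0, 1.0]] [[-0.9988, -0.0433, 0.0234, 0.4713], [-0.0461, 0.6566, -0.7528, 1.0784], [0.0172, -0.753, -0.6578, 0.9384], [0.0, 0.0, 0.0, 1.0]]
0.1 [ 0.18511642 -0.59633545  0.24668184] [[ 2.96275812e-01 -2.41057685e-04  9.55102395e-01]
 [-9.55100571e-01  1.89590983e-03  2.96275725e-01]
 [-1.88220756e-03 -9.99998174e-01  3.31477891e-04]] [ 0.22557745 -0.31163736 -0.61418476] 0.9996098614158074
```

View pics/top0.png

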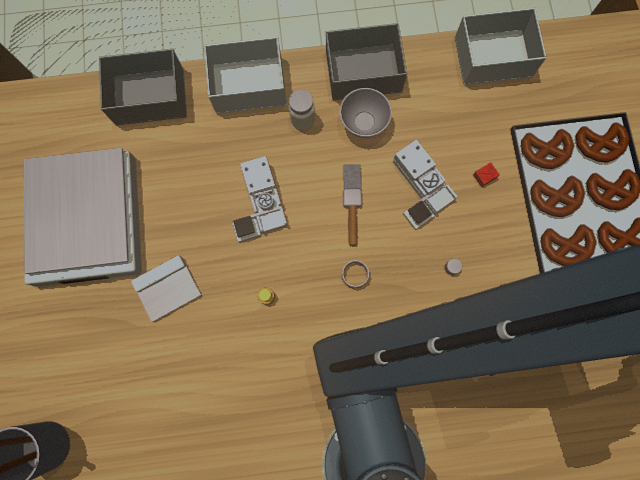

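View pics/side0.png

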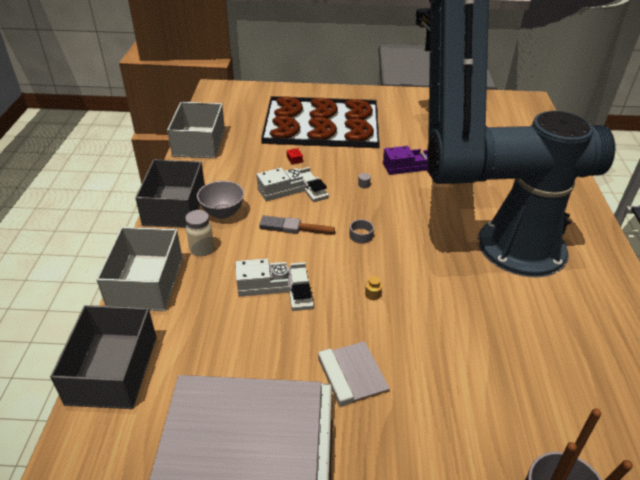

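The top view shows two white holders: the left one with its stamp at (265,201), which looks like circle and spokes, and the right one at (431,181), which looks like a pretzel. The look-alikes are a red block at (487,175) and a purple holder, seen in the side view at (405,160). I'll check this in a close crop and measure.

```bash
cat > h.py <<'E'
import numpy as np,cv2
def ray(c,uv,z):
    uv=np.atleast_2d(np.asarray(uv,float)); K,T=c["mtx"],c["cam_to_world"]
    d=np.c_[(uv[:,0]-K[0,2])/K[0,0],(uv[:,1]-K[1,2])/K[1,1],np.ones(len(uv))]@T[:3,:3].T
    return T[:3,3]+d*((z-T[2,3])/d[:,2])[:,None]
def cloud(c):
    K,T=c["mtx"],c["cam_to_world"]; v,u=np.mgrid[:480,:640]; z=c["depth"]
    return np.stack([(u-K[0,2])/K[0,0]*z,(v-K[1,2])/K[1,1]*z,z],-1)@T[:3,:3].T+T[:3,3]
def pix(c,p):
    T=c["cam_to_world"]; q=(np.atleast_2d(p)-T[:3,3])@T[:3,:3]@c["mtx"].T
    return q[:,:2]/q[:,2:]
E
python3 - <<'E'
from h import *
t=dict(np.load("pics/top0.npz")); s=dict(np.load("pics/side0.npz"))
a=cv2.resize(t["frame"][130:240,385:505],None,fx=5,fy=5,interpolation=2)
b=cv2.resize(t["frame"][150:245,225:295],None,fx=3,fy=3,interpolation=2)
im=np.zeros((550,800,3),np.uint8); im[:550,:600]=a; im[:285,600:800]=b[:,:200]
sc=cv2.resize(s["frame"][155:205,250:335],(200,118),interpolation=2); im[300:418,600:800]=sc
cv2.imwrite("pics/crop1.png",im[:,:,::-1])
for n,c,(r0,r1,c0,c1) in (("top",t,(135,235,385,465)),("side",s,(160,205,250,335))):
    P=cloud(c); sub=P[r0:r1,c0:c1]; z=sub[...,2]
    for lo,hi in ((.046,.062),(.012,.028),(.030,.0435)):
        m=((z>lo)&(z<hi)).astype(np.uint8); k,l,st,ce=cv2.connectedComponentsWithStats(m)
        for i in range(1,k):
            if st[i,4]>40:
                q=sub[l==i]; print(n,lo,st[i].tolist(),q.mean(0).round(4),[np.round(x,4) for x in cv2.minAreaRect((q[:,:2]*1000).astype(np.float32))])
E
```

```text
top 0.046 [11, 4, 40, 41, 856] [ 0.6342 -0.1782  0.0543] [array([ 635.4888, -178.6831]), array([74.5184, 61.5968]), np.float64(28.3585)]
top 0.046 [35, 35, 24, 23, 183] [ 0.5809 -0.2063  0.0481] [array([ 581.6823, -207.0895]), array([36.6422, 43.642 ]), np.float64(28.5668)]
top 0.012 [9, 22, 62, 72, 690] [ 0.5493 -0.2042  0.0196] [array([ 582.6993, -173.9554]), array([162.0781, 118.6687]), np.float64(29.5065)]
top 0.03 [10, 21, 35, 40, 173] [ 0.5922 -0.1764  0.0374] [array([ 611.9413, -180.3662]), array([113.0616,  43.0661]), np.float64(29.0141)]
top 0.03 [45, 31, 16, 27, 83] [ 0.5909 -0.2259  0.0377] [array([ 586.4153, -223.8918]), array([34.5888, 60.825 ]), np.float64(80.42)]
top 0.03 [23, 65, 24, 24, 312] [ 0.5161 -0.1722  0.0381] [array([ 517.7318, -172.8344]), array([42.4934, 41.3719]), np.float64(27.0248)]
side 0.046 [7, 8, 45, 20, 483] [ 0.6262 -0.1774  0.0522] [array([ 617.2277, -186.3159]), array([114.2302,  68.9103]), np.float64(28.9212)]
side 0.012 [50, 9, 15, 15, 106] [ 0.5471 -0.2361  0.0208] [array([ 543.0687, -226.6571]), array([33.5777, 68.2109]), np.float64(17.6326)]
side 0.012 [7, 21, 71, 18, 353] [ 0.5797 -0.1627  0.0182] [array([ 582.9722, -163.8344]), array([191.1018,  57.5452]), np.float64(2.6996)]
side 0.03 [7, 16, 47, 16, 214] [ 0.6083 -0.1646  0.0368] [array([ 613.3813, -166.9811]), array([124.9551,  53.601 ]), np.float64(7.1309)]
side 0.03 [56, 17, 21, 15, 176] [ 0.5174 -0.1718  0.0362] [array([ 520.6116, -176.3774]), array([43.6527, 59.8906]), np.float64(25.3312)]
```

View pics/crop1.png

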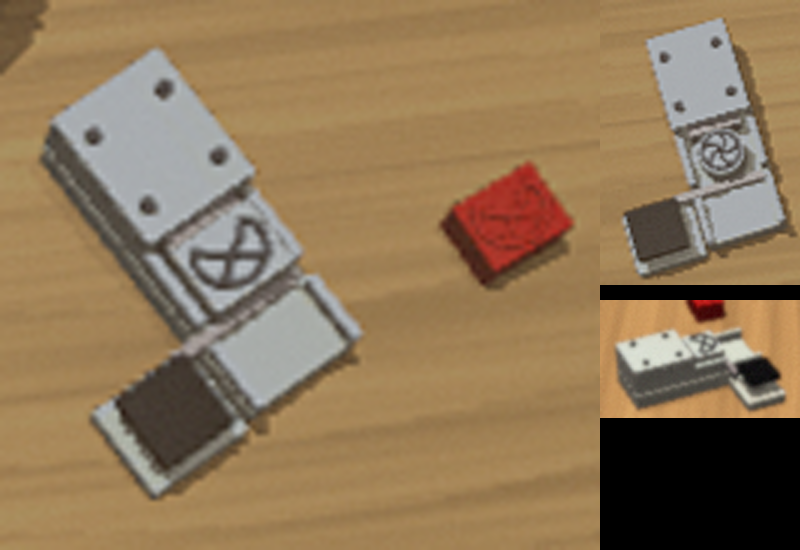

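The pretzel is in the right holder (crop: pretzel lines at (232,252); the left one shows the spoked roll, and the red block and purple holder are the look-alikes). Measured separations agree: stamp to housing is 60.8 mm against 60.5 expected, and the key is within 1.5 mm of its prediction. Holder origin is about (563, -217) mm, with yaw 28.2°. I'll go above it now.

Emit:
{"fn": "play_rows", "kwargs": {"commands": [[[0.03, 0.035, 0], [0, 0, 0.02]], [[0.07, 0.08, 0], [0, 0, 0.04]], [[0.11, 0.125, 0], [0, 0, 0.06]], [[0.15, 0.17, 0], [0, 0, 0.08]], [[0.19, 0.22, 0], [0, 0, 0.1]], [[0.23, 0.265, 0], [0, 0, 0.13]], [[0.27, 0.31, 0], [0, 0, 0.15]], [[0.31, 0.355, 0], [0, 0, 0.17]], [[0.335, 0.385, 0], [0, 0, 0.191]], [[0.344, 0.396, 0], [0, 0, 0.191]]], "gripper": 0.047}}

```text
time_s: 1.35
position: [0.53, -0.1988, 0.2471]
tcp_rot: [[0.475, -0.001, 0.88], [-0.88, 0.0, 0.475], [-0.001, -1.0, -0.0]]
force: [-0.3, 0.2, 0.3]
opening: 0.538
```

Emit:
{"fn": "play_rows", "kwargs": {"commands": [[[0, 0, -0.03], [0, 0, 0]], [[0, 0, -0.07], [0, 0, 0]], [[0, 0, -0.11], [0, 0, 0]], [[0, 0, -0.135], [0, 0, 0]], [[0, 0, -0.147], [0, 0, 0]], [[0, 0, -0.147], [0, 0, 0]], [[0, 0, -0.147], [0, 0, 0]]]}}

```text
time_s: 2.22
position: [0.5298, -0.2016, 0.1016]
tcp_rot: [[0.472, 0.002, 0.882], [-0.882, -0.001, 0.472], [0.002, -1.0, 0.001]]
force: [0.2, -0.9, 0.2]
opening: 0.54
```

```bash
python3 - <<'E'
from rig import *
from h import *
c=capture("side"); np.savez("pics/side1.npz",**c); d=capture("top"); np.savez("pics/top1.npz",**d)
s=read_state(); p=s["position"]; R=s["tcp_rot"]; print(s["time_s"],p,R,s["force"],s["opening"])
a=cv2.resize(c["frame"][100:220,225:345],None,fx=4.5,fy=4.5,interpolation=2)
b=cv2.resize(d["frame"][130:240,385:465],(260,358),interpolation=2)
im=np.zeros((540,800,3),np.uint8); im[:,:540]=a; im[:358,540:]=b
cv2.imwrite("pics/crop2.png",im[:,:,::-1])
th=np.radians(28.2); xh=np.array([np.cos(th),np.sin(th)]); yh=np.array([-xh[1],xh[0]]); o=np.array([.5632,-.2171])
for sg in (-1,1):
    f=p+sg*R[:,0]*.031+R[:,1]*.025; q=f[:2]-o; print("finger in holder",q@xh*1e3,q@yh*1e3,f[2]*1e3, "side px",pix(c,f))
E
```

```text
2.325 [ 0.52988393 -0.20143287  0.1017339 ] [[ 0.47216159  0.00206911  0.88150959]
 [-0.88150935 -0.00135203  0.47216463]
 [ 0.00216879 -0.99999695  0.00118556]] [ 0.73043696 -0.85614055  0.28716087] 0.5444928241523782
finger in holder -21.91479105053489 60.496720896403275 76.66674723077499 side px [[317.20853081 171.14237278]]
finger in holder -21.94208852570013 -1.5031272806488911 76.80121235759077 side px [[307.37260079 159.19840716]]
```

View pics/crop2.png

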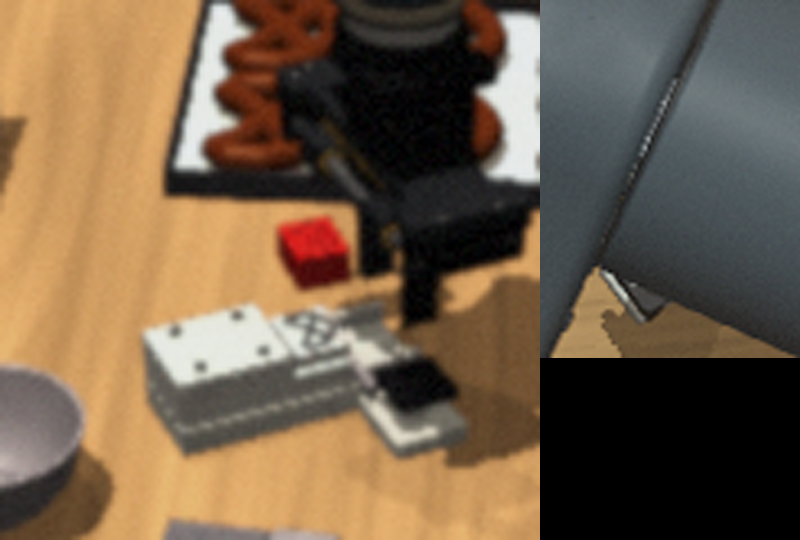

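The side view shows both fingertips at their predicted pixels (crop (420,322) and (373,275)), in line with the key and the runway. Next I'll descend to just above the key, then press slowly.

Emit:
{"fn": "play_rows", "kwargs": {"commands": [[[0, 0, -0.012], [0, 0, 0]], [[-0.001, 0.001, -0.024], [0, 0, 0]], [[-0.001, 0.001, -0.032], [0, 0, 0]], [[-0.001, 0.001, -0.036], [0, 0, 0]], [[-0.001, 0.001, -0.039], [0, 0, 0]], [[-0.001, 0.001, -0.041], [0, 0, 0]], [[-0.001, 0.001, -0.043], [0, 0, 0]], [[-0.001, 0.001, -0.043], [0, 0, 0]]]}}

```text
time_s: 3.32
position: [0.528, -0.1997, 0.0575]
tcp_rot: [[0.472, -0.0, 0.881], [-0.881, 0.0, 0.472], [-0.0, -1.0, -0.0]]
force: [-1.5, 0.1, 1.0]
opening: 0.533
```

Emit:
{"fn": "play_rows", "kwargs": {"commands": [[[0, 0, -0.002], [0, 0, 0]], [[0, 0, -0.004], [0, 0, 0]], [[0, 0, -0.006], [0, 0, 0]], [[0, 0, -0.006], [0, 0, 0]], [[0, 0, -0.006], [0, 0, 0]], [[0, 0, -0.006], [0, 0, 0]], [[0, 0, -0.006], [0, 0, 0]], [[0, 0, -0.006], [0, 0, 0]]]}}

```text
time_s: 4.32
position: [0.528, -0.1998, 0.0515]
tcp_rot: [[0.472, -0.0, 0.881], [-0.881, 0.0, 0.472], [-0.0, -1.0, -0.0]]
force: [-2.7, 0.2, 3.8]
opening: 0.545
```

```bash
cat > look.py <<'E'
from rig import *
from h import *
import sys
n=sys.argv[1]
c=capture("side"); np.savez(f"pics/{n}.npz",**c)
s=read_state(); p=s["position"]; R=s["tcp_rot"]; print(s["time_s"],p,s["force"],s["moment"],s["opening"])
cv2.imwrite(f"pics/{n}.png",cv2.resize(c["frame"][145:215,245:335],None,fx=8,fy=8,interpolation=2)[:,:,::-1])
th=np.radians(28.2); xh=np.array([np.cos(th),np.sin(th)]); yh=np.array([-xh[1],xh[0]]); o=np.array([.5632,-.2171])
for sg in (-1,1):
    f=p+sg*R[:,0]*.031+R[:,1]*.025; q=f[:2]-o; print("finger in holder",q@xh*1e3,q@yh*1e3,f[2]*1e3)
P=cloud(c)[155:205,250:335]; q=P[...,:2]-o; hx=q@xh; hy=q@yh; z=P[...,2]
m=(z>.041)&(z<.050)&(abs(hy)<.02)&(hx<.042)
if m.any(): print("stamp top hx range",np.percentile(hx[m],[2,50,98]),m.sum())
F=s["force"]; print("force holder x,y",F[:2]@xh,F[:2]@yh)
E
python3 look.py s2
```

```text
4.375 [ 0.52804072 -0.19983803  0.05149131] [-2.92256621  1.38768414  2.8327458 ] [ 0.30401799  0.52313094 -0.08724983] 0.5402824918371568
finger in holder -22.821561214010348 62.83604101248305 26.501813100535212
finger in holder -22.84728012725695 0.8360499016579269 26.480817979394647
stamp top hx range [-0.01342969  0.01123375  0.03759535] 141
force holder x,y -1.9199164892310139 2.604031725383132
```

View pics/s2.png

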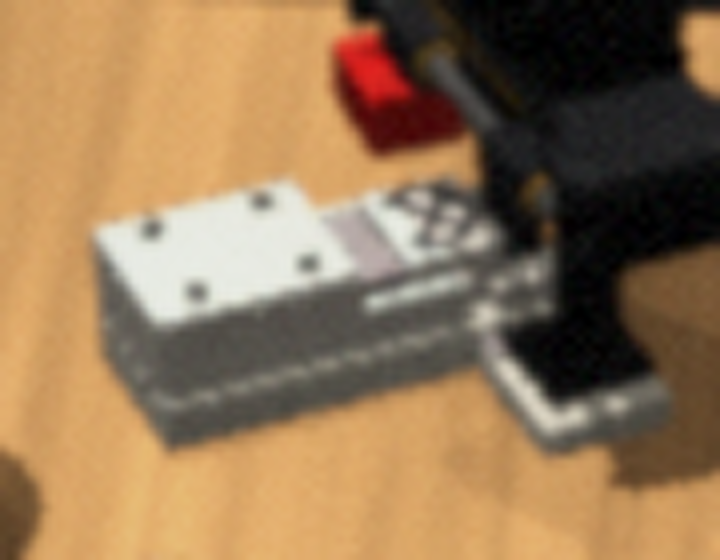

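The picture shows the stamp out against the finger at (440,215), with the ram plate behind it at (360,240) and the key pressed. I'll hold for half a second, check that it's steady, then hand in.

Emit:
{"fn": "play_rows", "kwargs": {"commands": [[[0, 0, 0], [0, 0, 0]], [[0, 0, 0], [0, 0, 0]], [[0, 0, 0], [0, 0, 0]], [[0, 0, 0], [0, 0, 0]]]}}

```text
time_s: 4.88
position: [0.5281, -0.1998, 0.0515]
tcp_rot: [[0.472, -0.0, 0.881], [-0.881, 0.0, 0.472], [-0.0, -1.0, -0.0]]
force: [-2.3, 0.6, 3.6]
opening: 0.538
```

```bash
python3 look.py s3; python3 - <<'E'
import numpy as np,cv2
a,b=[np.load(f"pics/s{i}.npz")["frame"].astype(int) for i in (2,3)]
print("mean/max diff stamp area",abs(a-b)[160:185,285:312].mean(),abs(a-b)[160:185,285:312].max(),"bench",abs(a-b)[300:330,180:220].mean())
E
```

```text
4.925 [ 0.52805426 -0.19980192  0.0514871 ] [-3.38263752  1.04503229  3.46698622] [ 0.32134133  0.58976812 -0.08639321] 0.5424458093819932
finger in holder -22.793621990250962 62.862303214862415 26.49864331972722
finger in holder -22.81685584291221 0.8623118614627697 26.47557025191799
stamp top hx range [-0.01623098  0.01059061  0.03626456] 146
force holder x,y -2.487299317493142 2.5194585089161188
mean/max diff stamp area 2.3106172839506174 26 bench 1.878611111111111
```

```bash
python3 -c "
from rig import *
print(hand_in()); s=read_state(); print(s['time_s'],s['position'],s['force'])"
```

```text
the job is handed in; nothing more can be done
None
the job is handed in; nothing more can be done
```

The pretzel stamp has popped out of the right-hand holder and is stopped on the runway against one finger. The other finger is still holding the key down. I handed the job in at about 5 s; it reports no verdict.

- **Key:** the fingertips stood at z 26.5 mm in the holder's frame, so the key is about 11.5 mm down. The upward force of about 3.5 N fits the key's spring.
- **Stamp:** the trapping finger sits 23 mm in front of the gate and within about 1 mm of the runway's centre line. The finger's position puts the stamp's middle at about x +5 mm, inside the −35 to 16 mm limits. The depth image only agrees roughly, because its points also took in part of the ram.
- **Contact:** the push on the tool along the runway was about 2 to 2.5 N, matching the ram. The force reading also shows about 2.5 N across the runway, which I did not track down.
- **At rest and flat:** two pictures 0.55 s apart showed no change beyond camera noise, and the stamp looked flat. I did not measure its tilt.
- **Everything else:** no move went near the other holder, the red or purple look-alikes or the bench items. I did not re-measure their positions at the end.

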